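# Close the two casting moulds

## Task

Three loose plaster mould halves stand on the bench; two of them are the partners of the halves held in the two wooden cradles, which may stand a little to the left or right of the middle of their rails. Bring each of these two in front of its own partner and push it gently between the spring rollers until the mould is fully closed, face to face, with the half standing flat on the table. Do not slam or crush the plaster, and leave the odd half and everything else where it is.

Things in the scene. Friction and masses are not known exactly. Their poses are not given: they have to be found in the camera images.
- half_large: loose white plaster mould half standing on the table, 120 wide (own y) x 48 thick (own x) x 60 high, 0.36 kg; partner of the half in cradle_large. Origin: centre of underside. Too wide to grip along its width, but not across its thickness. Own +x side: the parting face, with two upright full-height grooves 18 wide, 10 deep at own y = +-38 and a pouring notch 26 wide in the top middle
- half_large_face (a point): middle of half_large's parting face: own x = +24, 30 above the table, axes as the half
- half_small: loose white plaster mould half standing on the table, 92 wide (own y) x 48 thick (own x) x 60 high, 0.28 kg; partner of the half in cradle_small. Origin: centre of underside. Too wide to grip along its width, but not across its thickness. Own +x side: the parting face, with two upright full-height grooves 18 wide, 10 deep at own y = +-24 and a pouring notch 14 wide in the top middle
- half_small_face (a point): middle of half_small's parting face: own x = +24, 30 above the table, axes as the half
- half_odd: loose white plaster mould half standing on the table, 106 wide (own y) x 48 thick (own x) x 60 high, 0.28 kg; it has no partner on this table. Origin: centre of underside. Too wide to grip along its width, but not across its thickness. Own +x side: the parting face, with two upright full-height grooves 18 wide, 10 deep at own y = +-31 and a pouring notch 40 wide in the top middle
- half_odd_face (a point): middle of half_odd's parting face: own x = +24, 30 above the table, axes as the half
- cradle_large: fixed aluminium rail; a stiff wooden carriage on it holds a white plaster mould half 120 wide x 48 thick x 60 high. The carriage stands up to 22 mm off the rail's middle along own y, either way; how far is not given: look or feel. Origin: on the table, in the plane of the held half's parting face, at the rail's middle. The face looks to own -x (towards the robot)
- cradle_large_mid (a point): 30 above cradle_large's origin, same axes. Closed: half_large_face has x = 0 here, y as the carriage stands. From the carriage's middle: half-round keys, radius 8, on the face at y = +-38; arms 14 thick, 36 high at y = +-76, reaching to x = -71; on them yielding spring rollers, radius 14, z 8 to 32, at x = -54.5, standing 2.5 mm into the half's way (y = +-57.5); they snap behind the closed half
- cradle_small: fixed aluminium rail; a stiff wooden carriage on it holds a white plaster mould half 92 wide x 48 thick x 60 high. The carriage stands up to 22 mm off the rail's middle along own y, either way; how far is not given: look or feel. Origin: on the table, in the plane of the held half's parting face, at the rail's middle. The face looks to own -x (towards the robot)
- cradle_small_mid (a point): 30 above cradle_small's origin, same axes. Closed: half_small_face has x = 0 here, y as the carriage stands. From the carriage's middle: half-round keys, radius 8, on the face at y = +-24; arms 14 thick, 36 high at y = +-62, reaching to x = -71; on them yielding spring rollers, radius 14, z 8 to 32, at x = -54.5, standing 2.5 mm into the half's way (y = +-43.5); they snap behind the closed half
- test_jar_a: small closed glaze test jar, 38 dia x 50 tall, between the loose halves; origin centre of underside; a bystander
- test_jar_b: small closed glaze test jar, 38 dia x 50 tall, between the loose halves; origin centre of underside; a bystander
- brush: glaze brush lying between the cradles, 150 long; a bystander
- bowl: white bowl, 100 dia x 45 tall; origin centre of underside; a bystander
- cup: clay cup, 72 dia x 75 tall; origin centre of underside; a bystander
- glaze_jar: closed glaze jar, 72 dia x 80 tall; origin centre of underside; a bystander

How it is judged:
By the outcome, as a careful person would: the job done as asked, in the order asked, and still so for the second after the job is handed in, with the robot touching nothing.
It also fails if it takes over 72 s, if anything falls off the work surface, if the arm or the gripper's body presses on something with over 40 N, if the wrist force passes 120 N, or if a joint passes its speed limit or range.

## Robot

A 6-joint arm with a two-finger parallel gripper is mounted at the origin on the work surface. World frame = base frame: x ahead of the robot, y to its left, z up, the work surface at z = 0. Lengths are in m, angles in rad, forces in N, time in s.
With the tool pointing down it reaches from about 0.35 to 0.975 m from the base axis. Payload 4.9 kg.
Tool frame: the origin (TCP) lies midway between the tips of the shut fingers; the grasp point (between the pads) lies 19 mm behind it (ctrl.hold_point_z is the distance from the TCP to the grasp point, in m); z points along the fingers, y is the line along which they close (so a half turn about z gives the same grasp; the last joint's range is limited). The gripper opens to 85 mm and grips with 20 to 120 N. Pads are 22 mm wide; open, the fingers measure 114 mm over their backs; the gripper's body (76 mm by 85 mm) begins 54 mm behind the grasp point. The pads swing forward as they close: fully open they stand 13 mm farther back than shut.
Start: joints at [-1.227, 0.053, 1.613, -0, 1.476, -0.119], TCP at [0.279, -0.559, 0.231] pointing down, gripper open.
Joint ranges: [-3.01, 3.01], [-1.01, 2.22], [0.06, 2.58], [-1.02, 4.17], [0.09, 2.62], [-3.14, 3.14]. Speed limits (rad/s): [2.57, 2.57, 3.14, 3.14, 3.14, 3.14].

## Interface

Orientations are given as a rotation vector (axis times angle).
In Python, from station import status, viewer, finish_job, ctrl gives the robot as it stands.
- The arm moves only by the shell command python3 -m jog 'ROWS' [FORCE]. ROWS is JSON, a list of rows, each a list of 7 numbers: the turn, a rotation vector about the tool's x, y, z each as a share of 5 degrees, from -1 to 1, then the shift along the tool's x, y, z each as a share of 30 mm, from -1 to 1, then the opening, from -1 (shut) to 1 (fully open). A call has 1 to 5 rows; each row shifts and turns the commanded pose from where the row before left it, along the tool's axes as they then stand; what a row does not reach is not made up. A row lasts 1/8 s, in which the tool goes at most 62.5 mm and 10.7 degrees, less where a joint would pass 70% of its speed; a pose out of reach is approached as far as the arm can. A call with a number of a shift or a turn outside -1 to 1 is refused whole. A call with a gripper value outside its range is refused whole. The fingers move at their own pace and stop on an object; FORCE is the grip in N (left out, the last holds). Time passes only in rows, so rows that do not move let the fingers close. It gives the time, the measured TCP pose, the force, the opening and the grip force at its end, in the units of the state.
- status.get_obs(): the state, without advancing time (a new reading comes with each control period).
- viewer.get_image(name): name is "scene" or "top" or "wrist"; returns a dict with "img" (400x640x3 uint8, red, green, blue), "fovy" (degrees; the focal length in pixels is half the picture's height over the tangent of half this angle, whatever the lens; pixels are square), "cx", "cy" (the principal point, pixels), "distortion" ([k1, k2, p1, p2, k3] as OpenCV has them; the pictures are not rectified), "rvec" (rotation vector, rad) and "tvec" (3), from world to camera coordinates, as OpenCV has them. Camera axes: x right, y down, z forward; pixel columns grow to the right and rows downward; lengths in m; the calibration is good to about 2 mm. A picture is of the moment at which its call begins. There is no depth.
- finish_job(): hands the job in; it is judged then, once.
The state is a dict: "t": time; "q": joint angles; "dq": joint speeds; "effort": joint torques, N m; "tool_pos": TCP position; "tool_rot": TCP orientation; "contact_force": force on the tool from outside, world axes, zero at the start; "wrist_torque": the same for the moment, N m; "opening": finger opening in m; "grip_force": force on a finger pad.
Only numpy, scipy, OpenCV 4.12 (cv2) and the standard library are available. Lean on these libraries where they do the work, as an engineer would, in place of code of your own. Each camera call takes 0.05 s, during which the arm holds its last target. There are 200 camera calls.

## Working session

There is one attempt and no reset: what is moved stays moved. The work goes in short steps, Python scripts to look and compute and a shell command to move; the robot and the scene stay as the last step left them, time stands still between calls to the robot, and variables do not carry over. Pictures are saved under pics/ and viewed, at most 10 in all, crops included, and the job is handed in when it is done.

```bash
ls; mkdir -p pics; cat > h.py <<'E'
import numpy as np, cv2
from station import status, viewer, finish_job, ctrl
def cam(n):
    d=viewer.get_image(n); f=200/np.tan(np.radians(d['fovy'])/2)
    return d, np.array([[f,0,d['cx']],[0,f,d['cy']],[0,0,1.]]), np.array(d['distortion'],float)
def back(d,K,D,px,z):
    p=cv2.undistortPoints(np.array(px,float).reshape(-1,1,2),K,D).reshape(-1,2)
    R=cv2.Rodrigues(np.array(d['rvec'],float))[0]; t=np.array(d['tvec'],float)
    c=-R.T@t; v=np.c_[p,np.ones(len(p))]@R
    z=np.broadcast_to(z,len(p)); s=(z-c[2])/v[:,2]
    return c+v*s[:,None]
def proj(d,K,D,P): return cv2.projectPoints(np.array(P,float).reshape(-1,1,3),np.array(d['rvec'],float),np.array(d['tvec'],float),K,D)[0].reshape(-1,2)
E
python3 - <<'E'
from h import *
import pickle
o=status.get_obs(); print(o)
for n in ['scene','top','wrist']:
    d,K,D=cam(n); cv2.imwrite(f'pics/{n}0.png',d['img'][:,:,::-1]); pickle.dump((d,K,D),open(f'{n}0.pkl','wb'))
    R=cv2.Rodrigues(np.array(d['rvec']))[0]; print(n,d['fovy'],-R.T@d['tvec'])
E
```

```text
pics
{'t': 0.0, 'q': array([-1.22699743e+00,  5.33902009e-02,  1.61427633e+00, -1.89852967e-05,
        1.47595804e+00, -1.19050013e-01]), 'dq': array([ 2.45895499e-04,  1.18181179e-03,  2.90549166e-05, -1.09191159e-03,
        1.07093802e-03,  1.49273843e-03]), 'effort': array([ 3.74290557e-04, -3.93678796e+01, -3.70177388e+01, -6.99107545e-05,
        6.91198322e-03,  5.22353872e-06]), 'tool_pos': array([ 0.27882429, -0.55868285,  0.23005288]), 'tool_rot': array([-3.05587599e+00, -7.20109144e-01,  3.87164269e-04]), 'contact_force': array([ 0.9159351 , -0.60860758,  0.51254383]), 'wrist_torque': array([-0.04981411,  0.00189688, -0.02391863]), 'grip_force': 0.0, 'opening': 0.08529371608429498}
scene 54.810170058996555 [ 1.28958067 -0.0272282   0.64074005]
top 44.91162626531761 [0.40319118 0.00337319 1.31039619]
wrist 62.93302410647469 [ 0.34531797 -0.52589162  0.37167137]
```

View pics/top0.png

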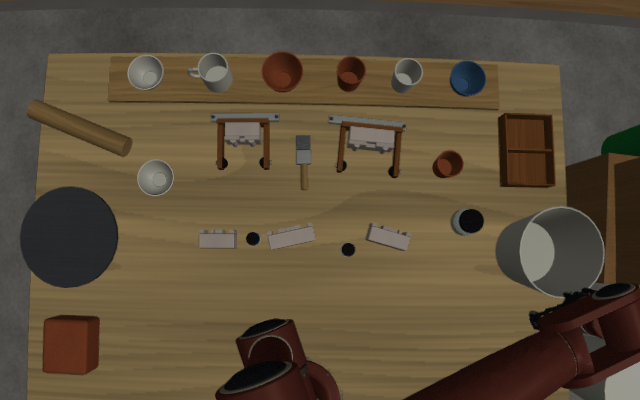

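View pics/scene0.png

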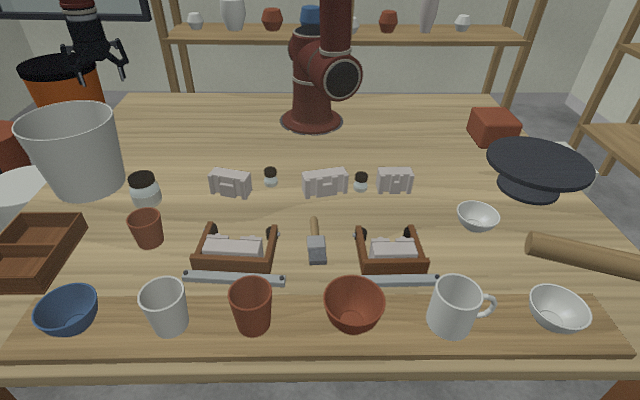

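```bash
python3 -c "
import cv2
im=cv2.imread('pics/top0.png')
cv2.imwrite('pics/c1.png',cv2.resize(im[105:180,205:415],None,fx=3.8,fy=3.8,interpolation=cv2.INTER_CUBIC))
cv2.imwrite('pics/c2.png',cv2.resize(im[215:260,190:420],None,fx=3.4,fy=3.4,interpolation=cv2.INTER_CUBIC))"
```

```text
(no output)
```

View pics/c1.png

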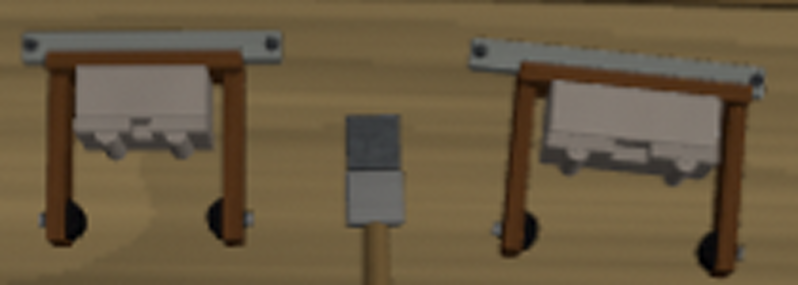

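View pics/c2.png

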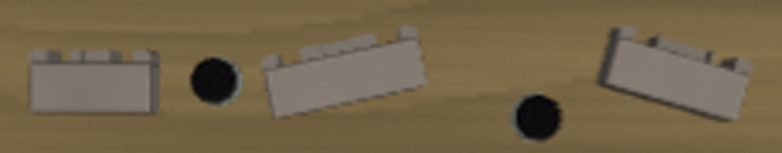

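```bash
python3 - <<'E'
from h import *
import pickle
d,K,D=pickle.load(open('top0.pkl','rb'))
f=lambda L,s,ox,oy:[((u+.5)/s-.5+ox,(v+.5)/s-.5+oy) for u,v in L]
def quad(n,L):  # backL backR frontR frontL
    P=back(d,K,D,L,.06)[:,:2]; e=P[0]-P[1]; e2=P[3]-P[2]; w=(e+e2)/2
    print(n,'centre',P.mean(0).round(4),'w',np.linalg.norm(e).round(4),np.linalg.norm(e2).round(4),'thick',np.linalg.norm((P[3]+P[2]-P[0]-P[1])/2).round(4),'yaw',np.degrees(np.arctan2(-w[0],w[1])).round(2),'backmid',((P[0]+P[1])/2).round(4))
quad('small',f([(30,113),(152,113),(152,63),(30,63)],3.4,190,215))
quad('large',f([(277,117),(427,83),(415,38),(265,70)],3.4,190,215))
quad('odd',f([(602,83),(732,121),(748,72),(616,36)],3.4,190,215))
quad('hsmall',f([(75,119),(212,123),(208,66),(77,66)],3.8,205,105))
quad('hlarge',f([(543,134),(718,152),(722,97),(553,80)],3.8,205,105))
print(back(d,K,D,f([(60,240),(233,240),(512,248),(725,270)],3.8,205,105),.036).round(4))
print('jars',back(d,K,D,f([(214,80),(537,118)],3.4,190,215),.05).round(4))
o=back(d,K,D,f([(31,45),(272,44),(480,51),(756,81)],3.8,205,105),.02);print(o.round(4),[np.degrees(np.arctan2(-(a-b)[0],(a-b)[1])).round(2) for a,b in [(o[0],o[1]),(o[2],o[3])]])
E
```

```text
small centre [0.4158 0.2222] w 0.0928 0.093 thick 0.0378 yaw 1.08 backmid [0.3969 0.2216]
large centre [0.4275 0.0289] w 0.1164 0.1163 thick 0.036 yaw 13.32 backmid [0.4102 0.024 ]
odd centre [ 0.4303 -0.2215] w 0.1037 0.1051 thick 0.0385 yaw -14.93 backmid [ 0.4119 -0.2158]
hsmall centre [0.7094 0.1642] w 0.0952 0.0913 thick 0.0391 yaw 0.03 backmid [0.6899 0.1632]
hlarge centre [ 0.7003 -0.1778] w 0.1229 0.1191 thick 0.0393 yaw -4.58 backmid [ 0.6809 -0.1754]
[[ 0.6093  0.2221  0.036 ]
 [ 0.6113  0.1007  0.036 ]
 [ 0.6092 -0.0951  0.036 ]
 [ 0.5965 -0.2457  0.036 ]]
jars [[ 0.4237  0.1299  0.05  ]
 [ 0.3986 -0.1174  0.05  ]]
[[ 0.7537  0.2513  0.02  ]
 [ 0.7572  0.0777  0.02  ]
 [ 0.755  -0.0721  0.02  ]
 [ 0.7376 -0.2724  0.02  ]] [np.float64(1.13), np.float64(-4.95)]
```

```bash
cat >> h.py <<'E'
def st():
    o=status.get_obs(); R=cv2.Rodrigues(np.array(o['tool_rot'],float))[0]
    yaw=np.degrees(np.arctan2(R[1,0],R[0,0])); return o,np.array(o['tool_pos']),R,yaw
def to(P,yaw):
    o,p,R,y=st(); v=np.array(P)-p; 
    dy=(yaw-y+180)%360-180
    a=np.radians(yaw); Rt=np.array([[np.cos(a),np.sin(a),0],[np.sin(a),-np.cos(a),0],[0,0,-1]])
    print('t',round(o['t'],2),'pos',p.round(4),'yaw',round(y,2),'tilt',np.degrees(np.arccos(-R[2,2])).round(2),'F',np.round(o['contact_force'],1),'open',round(o['opening'],4),'q6',round(o['q'][5],2))
    print('turn units rz',round(-dy/5,2),'| shift units after turn',(Rt.T@v/.03).round(2),'| before turn',(R.T@v/.03).round(2))
E
python3 -m jog '[[0,0,0,0,0,-1,1],[0,0,0,0,0,-1,1],[0,0,0,0.45,-0.9,0,1],[0,0,0,0.45,-0.9,0,1],[0,0,0,0.45,-0.9,0,1]]'
python3 -m jog '[[0,0,0,0.45,-0.9,0,1],[0,0,0,0.45,-0.9,0,1],[0,0,0,0.45,-0.9,0,1],[0,0,-1,0,0,0,1],[0,0,-1,0,0,0,1]]'
python3 -m jog '[[0,0,-1,0,0,0,1],[0,0,-1,0,0,0,1],[0,0,-1,0,0,0,1],[0,0,-1,0,0,0,1],[0,0,-1,0,0,0,1]]'
python3 -m jog '[[0,0,-1,0,0,0,1],[0,0,-1,0,0,0,1],[0,0,-1,0,0,0,1],[0,0,-1,0,0,0,1],[0,0,-1,0,0,0,1]]'
python3 -c "
from h import *
to([.421,.16,.25],91)"
```

```text
t: 0.78
tool_pos: [0.279, -0.4676, 0.2909]
tool_rot: [-3.057, -0.72, 0.0]
contact_force: [-0.5, -0.1, 0.3]
opening: 0.0851
grip_force: 0.0
t: 1.4
tool_pos: [0.2792, -0.3776, 0.2911]
tool_rot: [-2.982, -0.989, 0.0]
contact_force: [0.3, 0.5, -0.1]
opening: 0.0856
grip_force: 0.0
t: 2.02
tool_pos: [0.2791, -0.3779, 0.2909]
tool_rot: [-2.697, -1.61, -0.0]
contact_force: [0.5, -0.5, 0.4]
opening: 0.086
grip_force: 0.0
t: 2.65
tool_pos: [0.2791, -0.3779, 0.2909]
tool_rot: [-2.284, -2.156, -0.0]
contact_force: [-0.1, -0.4, 0.2]
opening: 0.0856
grip_force: 0.0
t 2.65 pos [ 0.2791 -0.3779  0.2909] yaw 86.68 tilt 0.04 F [-0.1 -0.4  0.2] open 0.0856 q6 -1.04
turn units rz -0.86 | shift units after turn [17.85  5.04  1.36] | before turn [18.17  3.68  1.37]
```

```bash

python3 -m jog '[[0,0,-0.86,0,0,0,1],[0,0,0,1,0.28,0,1],[0,0,0,1,0.28,0,1],[0,0,0,1,0.28,0,1],[0,0,0,1,0.28,0,1]]' >/dev/null
python3 -m jog '[[0,0,0,1,0.28,0.1,1],[0,0,0,1,0.28,0.1,1],[0,0,0,1,0.28,0.1,1],[0,0,0,1,0.28,0.1,1],[0,0,0,1,0.28,0.1,1]]' >/dev/null
python3 -m jog '[[0,0,0,1,0.28,0.1,1],[0,0,0,1,0.28,0.1,1],[0,0,0,1,0.28,0.1,1],[0,0,0,1,0.28,0.1,1],[0,0,0,1,0.28,0.1,1]]' >/dev/null
python3 -m jog '[[0,0,0,1,0.28,0.1,1],[0,0,0,1,0.28,0.1,1],[0,0,0,1,0.28,0.1,1],[0,0,0,0,0,0,1]]'
python3 - <<'E'
from h import *
import pickle
to([.421,.222,.25],91)
d,K,D=cam('wrist'); pickle.dump((d,K,D),open('w1.pkl','wb')); cv2.imwrite('pics/w1.png',d['img'][:,:,::-1])
R=cv2.Rodrigues(np.array(d['rvec'],float))[0];print(-R.T@d['tvec'],R[2])
E
```

```text
t: 5.03
tool_pos: [0.4143, 0.1351, 0.2515]
tool_rot: [-2.201, -2.24, 0.002]
contact_force: [-0.8, 0.3, 0.1]
opening: 0.0854
grip_force: 0.0
t 5.03 pos [0.4143 0.1351 0.2515] yaw 90.99 tilt 0.1 F [-0.8  0.3  0.1] open 0.0854 q6 0.13
turn units rz -0.0 | shift units after turn [2.89 0.27 0.05] | before turn [2.89 0.27 0.05]
[0.414159   0.20872065 0.39300754] [ 0.00350051 -0.28753952 -0.95776238]
```

View pics/w1.png

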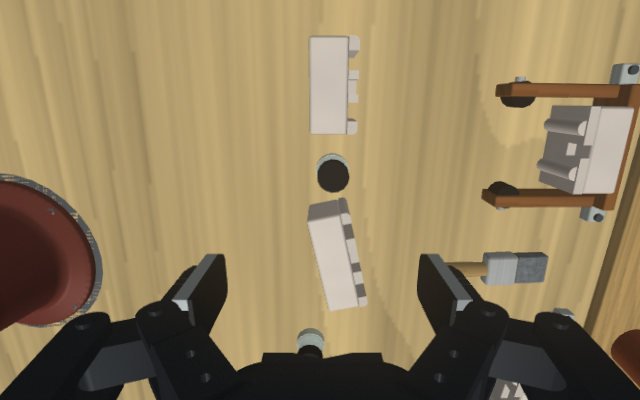

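```bash
cat >> h.py <<'E'
def ortho(d,K,D,x0,x1,y0,y1,z=.06,s=.0005):
    # image rows: x descending, cols: y descending
    xs=np.arange(x1,x0,-s); ys=np.arange(y1,y0,-s); Y,X=np.meshgrid(ys,xs)
    q=proj(d,K,D,np.stack([X,Y,0*X+z],-1)).astype(np.float32).reshape(*X.shape,2)
    return cv2.remap(np.array(d['img']),q[...,0],q[...,1],cv2.INTER_CUBIC,borderValue=(0,0,0))
def tops(d,K,D,x0,x1,y0,y1,thr=None,s=.0005,z=.06):
    im=ortho(d,K,D,x0,x1,y0,y1,z,s); hsv=cv2.cvtColor(im,cv2.COLOR_RGB2HSV)
    w=(hsv[...,1]<60).astype(np.uint8)*hsv[...,2]
    if thr is None: thr=cv2.threshold(w[w>40].reshape(-1,1),0,255,cv2.THRESH_OTSU)[0]
    m=cv2.morphologyEx((w>thr).astype(np.uint8),cv2.MORPH_OPEN,np.ones((9,9)))
    for c in cv2.findContours(m,cv2.RETR_EXTERNAL,cv2.CHAIN_APPROX_NONE)[0]:
        if cv2.contourArea(c)*s*s<.0015: continue
        (u,v),(a,b),g=cv2.minAreaRect(c)
        if a>b: a,b,g=b,a,g-90   # b long
        print('thr',thr,'c',np.round([x1-v*s,y1-u*s],4),'thick',round(a*s,4),'width',round(b*s,4),'yaw',round((-(g)+90+45)%180-90-45 if 0 else ((90-g)+90)%180-90,2))
    return im,w
E
python3 - <<'E'
from h import *
import pickle
a=pickle.load(open('w1.pkl','rb'))
I=[]
for n,b in dict(small=(.36,.48,.165,.28),large=(.36,.48,-.05,.11),cs=(.6,.76,.08,.24)).items():
    print(n)
    im,w=tops(*a,*b); I.append(cv2.copyMakeBorder(im,0,340-im.shape[0],0,340-im.shape[1],cv2.BORDER_CONSTANT)); print(np.percentile(w[w>40],[10,30,50,70,90]))
cv2.imwrite('pics/o1.png',cv2.resize(np.hstack(I),(800,267))[:,:,::-1])
E
```

```text
small
thr 180.0 c [0.4196 0.2211] thick 0.0346 width 0.0891 yaw 0.75
[178. 200. 202. 203. 206.]
large
thr 160.0 c [0.4353 0.031 ] thick 0.0476 width 0.1179 yaw 13.14
[112. 195. 210. 211. 212.]
cs
thr 150.0 c [0.7076 0.1646] thick 0.0459 width 0.0907 yaw 1.12
[102. 106. 171. 197. 201.]
```

View pics/o1.png

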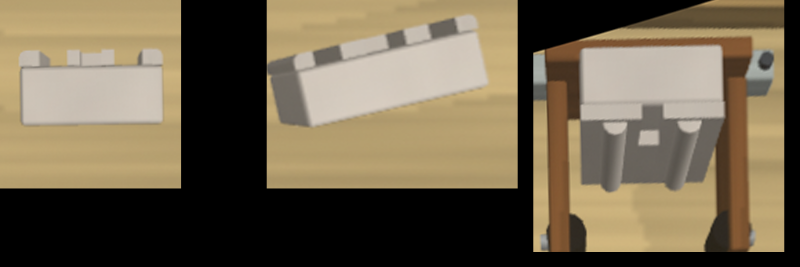

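```bash

python3 -m jog '[[0,0,0,0.96,0.13,0,1],[0,0,0,0.96,0.13,0,1],[0,0,0,0.96,0.13,0,1],[0,0,0,0,0,0,1]]' >/dev/null
python3 -c "
from h import *
to([.4243,.2217,.016],91)"
python3 -m jog '[[0,0,0,0,0,1,1],[0,0,0,0,0,1,1],[0,0,0,0,0,1,1],[0,0,0,0,0,1,1],[0,0,0,0,0,1,1]]' >/dev/null
python3 -m jog '[[0,0,0,0,0,1,1],[0,0,0,0,0,1,1],[0,0,0,0,0,0.85,1],[0,0,0,0,0,0,1],[0,0,0,0,0,0,0.4]]' 25
python3 -m jog '[[0,0,0,0,0,0,0],[0,0,0,0,0,0,-0.3],[0,0,0,0,0,0,-0.5],[0,0,0,0,0,0,-1],[0,0,0,0,0,0,-1]]' 25
```

```text
t 5.58 pos [0.4251 0.2205 0.2523] yaw 90.88 tilt 0.03 F [-0.2 -0.4  0.4] open 0.0855 q6 0.31
turn units rz -0.02 | shift units after turn [ 0.04 -0.03  7.88] | before turn [ 0.04 -0.02  7.88]
t: 6.82
tool_pos: [0.426, 0.2199, 0.018]
tool_rot: [2.206, 2.236, 0.002]
contact_force: [1.1, -0.6, -0.6]
opening: 0.0697
grip_force: 0.0
t: 7.45
tool_pos: [0.4262, 0.2206, 0.0185]
tool_rot: [2.204, 2.236, 0.002]
contact_force: [-2.3, -2.3, 6.5]
opening: 0.0477
grip_force: 27.7
```

```bash

python3 -m jog '[[0,0,0,0,0,-0.5,-1],[0,0,0,0,0,-0.5,-1],[0,0,0,0,0,0,-1],[0,0,0,-0.42,0.98,0,-1],[0,0,0,-0.42,0.98,0,-1]]' 40
python3 -m jog '[[0,0,0,-0.42,0.98,0,-1],[0,0,0,-0.42,0.98,0,-1],[0,0,0,-0.42,0.98,0,-1],[0,0,0,0,0,0,-1],[0,0,0,0,0,0,-1]]' 40
python3 - <<'E'
from h import *
import pickle
to([.575,.1606,.0185],91)
d,K,D=cam('wrist'); pickle.dump((d,K,D),open('w2.pkl','wb'))
z=.06+status.get_obs()['tool_pos'][2]-.0185
I=[d['img'],cv2.resize(ortho(d,K,D,.5,.76,.06,.26),(520,400)[0:2])]
cv2.imwrite('pics/w2.png',cv2.resize(np.hstack([d['img'][:, 120:], cv2.resize(ortho(d,K,D,.54,.76,.06,.26),(400,440))[:400]]),(800,348))[:,:,::-1])
E
```

```text
t: 8.07
tool_pos: [0.4845, 0.1959, 0.0465]
tool_rot: [-2.205, -2.238, 0.0]
contact_force: [-0.3, -0.4, -2.5]
opening: 0.0478
grip_force: 42.5
t: 8.7
tool_pos: [0.5721, 0.1596, 0.0461]
tool_rot: [-2.205, -2.236, 0.002]
contact_force: [-0.4, 0.8, -2.7]
opening: 0.0477
grip_force: 42.7
t 8.7 pos [0.5721 0.1596 0.0461] yaw 90.81 tilt 0.1 F [-0.4  0.8 -2.7] open 0.0477 q6 0.13
turn units rz -0.04 | shift units after turn [0.03 0.1  0.92] | before turn [0.03 0.1  0.92]
```

View pics/w2.png

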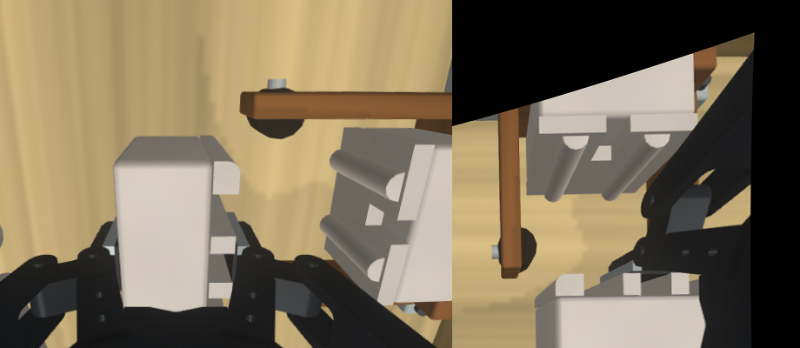

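```bash
python3 - <<'E'
from h import *
import pickle
d,K,D=pickle.load(open('w2.pkl','rb'))
k=920/800
f=lambda L:[(u*k+120,v*k) for u,v in L]
print(back(d,K,D,f([(115,167),(209,160),(238,161),(238,194)]),.0876).round(4))
print(back(d,K,D,f([(417,144),(382,303)]),.06).round(4))
g=cv2.cvtColor(d['img'],cv2.COLOR_RGB2GRAY)
# edges: loose +y edge via column scan; 
for c in (265,285,305,325,345):
    col=g[150:230,c].astype(int); e=np.diff(col); i=np.argmax(e); print(c,150+i+.5,e[i],end=' | ')
    print(back(d,K,D,[(c,150+i+.5)],.0876)[0].round(4))
E
```

```text
[[0.5503 0.2049 0.0876]
 [0.5845 0.2081 0.0876]
 [0.5951 0.2078 0.0876]
 [0.596  0.195  0.0876]]
[[0.6846 0.2103 0.06  ]
 [0.6888 0.1204 0.06  ]]
265 188.5 10 | [0.5544 0.2062 0.0876]
285 190.5 10 | [0.5607 0.2056 0.0876]
305 192.5 11 | [0.567  0.205  0.0876]
325 187.5 9 | [0.5734 0.2068 0.0876]
345 188.5 10 | [0.5797 0.2065 0.0876]
```

```bash

python3 -m jog '[[0,0,-0.06,0.07,0,0,-1],[0,0,0,0,0,0.4,-1],[0,0,0,0,0,0.3,-1],[0,0,0,0,0,0.17,-1],[0,0,0,0,0,0,-1]]' 40
python3 -m jog '[[0,0,0,0,0.3,0,-1],[0,0,0,0,0.3,0,-1],[0,0,0,0,0,0,-1]]' 40
python3 -m jog '[[0,0,0,0,0.2,0,-1],[0,0,0,0,0.2,0,-1],[0,0,0,0,0,0,-1]]' 40
python3 -c "
from h import *
to([.575,.1606,.0185],91)"
```

```text
t: 9.38
tool_pos: [0.5724, 0.1615, 0.0197]
tool_rot: [-2.199, -2.242, 0.002]
contact_force: [0.3, -0.1, -2.7]
opening: 0.0479
grip_force: 42.8
t: 9.75
tool_pos: [0.5925, 0.162, 0.0214]
tool_rot: [2.199, 2.242, 0.002]
contact_force: [-0.1, -0.4, -1.9]
opening: 0.0475
grip_force: 42.8
t: 10.12
tool_pos: [0.6029, 0.1617, 0.0202]
tool_rot: [-2.2, -2.243, 0.002]
contact_force: [-1.1, -1.9, -3.5]
opening: 0.0474
grip_force: 42.8
t 10.12 pos [0.6029 0.1617 0.0202] yaw 91.11 tilt 0.08 F [-1.1 -1.9 -3.5] open 0.0474 q6 0.12
turn units rz 0.02 | shift units after turn [-0.02 -0.93  0.06] | before turn [-0.02 -0.93  0.06]
```

```bash

python3 -m jog '[[0,0,0,0,0.15,0.02,-1],[0,0,0,0,0.15,0.02,-1],[0,0,0,0,0,0,-1]]' 40
python3 -m jog '[[0,0,0,0,0.15,0,-1],[0,0,0,0,0,0,-1]]' 40
python3 -c "
from h import *
to([.575,.1606,.0185],91.1)"
```

```text
t: 10.5
tool_pos: [0.6125, 0.1624, 0.0192]
tool_rot: [2.199, 2.243, 0.001]
contact_force: [0.1, -0.8, -5.1]
opening: 0.0479
grip_force: 42.6
t: 10.75
tool_pos: [0.6171, 0.1625, 0.0196]
tool_rot: [2.199, 2.242, 0.001]
contact_force: [-0.3, -0.8, -5.0]
opening: 0.0475
grip_force: 42.7
t 10.75 pos [0.6171 0.1625 0.0196] yaw 91.11 tilt 0.06 F [-0.3 -0.8 -5. ] open 0.0475 q6 0.12
turn units rz 0.0 | shift units after turn [-0.04 -1.41  0.04] | before turn [-0.04 -1.41  0.03]
```

```bash

python3 -m jog '[[0,0,0,0,0,0.04,-1],[0,0,0,0,0,0,-1]]' 40 | grep -E "pos|force"
python3 -m jog '[[0,0,0,0,0,0.04,-1],[0,0,0,0,0,0,-1]]' 40| grep -E "pos|force"
python3 - <<'E'
from h import *
import pickle
d,K,D=cam('scene'); pickle.dump((d,K,D),open('s3.pkl','wb'))
d2,K,D=cam('wrist'); pickle.dump((d2,K,D),open('w3.pkl','wb'))
a=cv2.resize(d['img'][180:280,320:460],(420,300),interpolation=cv2.INTER_CUBIC); b=cv2.resize(d2['img'],(380,238))
a=cv2.resize(a,(420,300)); o=np.zeros((300,800,3),np.uint8); o[:,:420]=a; o[:238,420:]=b
cv2.imwrite('pics/s3.png',o[:,:,::-1])
E
```

```text
tool_pos: [0.6174, 0.1626, 0.0191]
contact_force: [-1.2, -1.2, -0.8]
grip_force: 43.1
tool_pos: [0.6176, 0.1626, 0.0186]
contact_force: [-2.5, -2.2, 5.6]
grip_force: 43.7
```

View pics/s3.png

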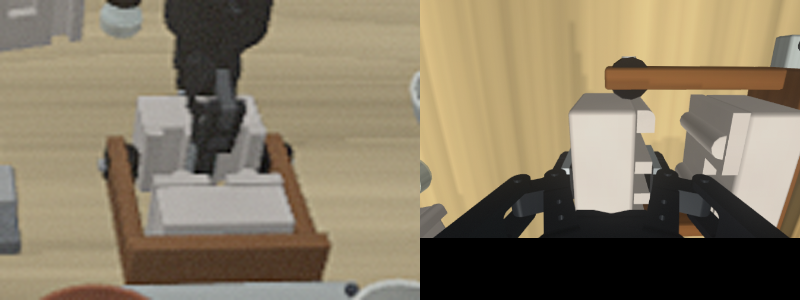

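```bash

python3 -m jog '[[0,0,0,0,0,0,0.2],[0,0,0,0,0,0,0.35],[0,0,0,0,0,0,0.45],[0,0,0,0,0,-0.5,0.45],[0,0,0,0,0,-1,0.45]]' | grep -E "pos|force|open"
python3 -m jog '[[0,0,0,0,0,-1,0.45],[0,0,0,0,0,-1,0.45],[0,0,0,0,-1,-1,-0.3],[0,0,0,0,-1,0,-0.3],[0,0,0,0,-1,0,-0.3]]' | grep -E "pos|force|open"
python3 -m jog '[[0,0,1,0,0,0,-0.3],[0,0,1,0,0,0,-0.3],[0,0,1,0,0,0,-0.3],[0,0,1,0,0,0,-0.3],[0,0,1,0,0,0,-0.3]]' >/dev/null
python3 -m jog '[[0,0,1,0,0,0,-0.3],[0,0,1,0,0,0,-0.3],[0,0,1,0,0,0,-0.3],[0,0,1,0,0,0,-0.3],[0,0,1,0,0,0,-0.3]]' >/dev/null
python3 -m jog '[[0,0,1,0,0,0,-0.3],[0,0,1,0,0,0,-0.3],[0,0,1,0,0,0,-0.3],[0,0,1,0,0,0,-0.3],[0,0,1,0,0,0,-0.3]]' >/dev/null
python3 -m jog '[[0,0,1,0,0,0,-0.3],[0,0,1,0,0,0,-0.3],[0,0,1,0,0,0,-0.3],[0,0,0,0,0,0,-0.3]]' >/dev/null
python3 - <<'E'
from h import *
to([.555,.1620,.014],1.1)
import pickle
d,K,D=cam('wrist'); pickle.dump((d,K,D),open('w4.pkl','wb'))
tops(d,K,D,.56,.66,.08,.24)
print('held'); tops(d,K,D,.66,.76,.08,.24)
E
```

```text
tool_pos: [0.6154, 0.1623, 0.0617]
contact_force: [0.9, -0.4, 0.4]
opening: 0.0619
grip_force: 0.0
tool_pos: [0.5263, 0.1608, 0.1541]
contact_force: [0.3, 0.0, 0.5]
opening: 0.03
grip_force: 0.0
t 14.97 pos [0.5268 0.1608 0.1532] yaw 1.18 tilt 0.09 F [ 0.2 -0.8 -0.5] open 0.03 q6 1.71
turn units rz 0.02 | shift units after turn [ 0.94 -0.02  4.64] | before turn [ 0.93 -0.02  4.64]
thr 143.0 c [0.6183 0.1644] thick 0.0473 width 0.0908 yaw 0.6
held
```

```bash

python3 -m jog '[[0,0,0,0,-0.04,1,-0.3],[0,0,0,0,0,1,-0.3],[0,0,0,0,0,1,-0.3],[0,0,0,0,0,1,-0.3],[0,0,0,0.5,0,0.6,-0.3]]' >/dev/null
python3 -m jog '[[0,0,0,0.5,0,0,-0.3],[0,0,0,0.2,0,0,-0.3],[0,0,0,0.2,0,0,-0.3],[0,0,0,0,0,0,-0.3]]' | grep -E "pos|force|open"
python3 -m jog '[[0,0,0,0.15,0,0,-0.3],[0,0,0,0.15,0,0,-0.3],[0,0,0,0,0,0,-0.3]]' | grep -E "pos|force|open"
python3 -m jog '[[0,0,0,0.15,0,0,-0.3],[0,0,0,0.15,0,0,-0.3],[0,0,0,0,0,0,-0.3]]' | grep -E "pos|force|open"
```

```text
tool_pos: [0.5694, 0.1628, 0.0151]
contact_force: [-0.3, -0.3, 0.3]
opening: 0.0298
grip_force: 0.0
tool_pos: [0.5778, 0.1629, 0.0142]
contact_force: [-0.1, -0.2, 0.5]
opening: 0.0297
grip_force: 0.0
tool_pos: [0.5857, 0.163, 0.0137]
contact_force: [-4.9, -0.2, 2.5]
opening: 0.0299
grip_force: 1.0
```

```bash

for i in 1; do
python3 -m jog '[[0,0,0,0.13,0,0,-0.3],[0,0,0,0.13,0,0,-0.3],[0,0,0,0.13,0,0,-0.3],[0,0,0,0,0,0,-0.3]]' | grep -E "pos|force"
python3 -m jog '[[0,0,0,0.13,0,0,-0.3],[0,0,0,0.13,0,0,-0.3],[0,0,0,0.13,0,0,-0.3],[0,0,0,0,0,0,-0.3]]' | grep -E "pos|force"
done
python3 - <<'E'
from h import *
import pickle
d,K,D=cam('wrist'); pickle.dump((d,K,D),open('w5.pkl','wb'))
tops(d,K,D,.56,.76,.08,.24)
E
```

```text
tool_pos: [0.5975, 0.1632, 0.0136]
contact_force: [-5.5, -1.1, 2.4]
grip_force: 1.4
tool_pos: [0.6094, 0.1634, 0.0136]
contact_force: [-2.7, -0.5, 0.5]
grip_force: 1.5
thr 135.0 c [0.6488 0.1645] thick 0.0486 width 0.0906 yaw 1.01
thr 135.0 c [0.6937 0.1643] thick 0.0306 width 0.0907 yaw 1.16
```

```bash

python3 -m jog '[[0,0,0,0.1,0,0,-0.3],[0,0,0,0.1,0,0,-0.3],[0,0,0,0,0,0,-0.3]]' | grep -E "pos|force"
python3 -m jog '[[0,0,0,0.1,0,0,-0.3],[0,0,0,0.05,0,0,-0.3],[0,0,0,0,0,0,-0.3]]' | grep -E "pos|force"
python3 -m jog '[[0,0,0,0.05,0,0,-0.3],[0,0,0,0.05,0,0,-0.3],[0,0,0,0,0,0,-0.3]]' | grep -E "pos|force"
```

```text
tool_pos: [0.6157, 0.1636, 0.0137]
contact_force: [-3.3, -2.2, -1.2]
grip_force: 1.5
tool_pos: [0.621, 0.1638, 0.0142]
contact_force: [-2.7, -1.3, -0.6]
grip_force: 0.9
tool_pos: [0.6228, 0.1637, 0.0138]
contact_force: [-4.8, -0.9, -0.1]
grip_force: 0.8
```

```bash

python3 -m jog '[[0,0,0,0.05,0,0,-0.3],[0,0,0,0,0,0,-0.3]]' | grep -E "pos|force"
python3 -m jog '[[0,0,0,0.05,0,0,-0.3],[0,0,0,0,0,0,-0.3]]' | grep -E "pos|force"
python3 -m jog '[[0,0,0,0.05,0,0,-0.3],[0,0,0,0,0,0,-0.3]]' | grep -E "pos|force"
python3 -m jog '[[0,0,0,0.05,0,0,-0.3],[0,0,0,0,0,0,-0.3]]' | grep -E "pos|force"
```

```text
tool_pos: [0.6228, 0.1637, 0.0138]
contact_force: [-11.4, -2.0, 3.4]
grip_force: 0.0
tool_pos: [0.6227, 0.1637, 0.0134]
contact_force: [-16.2, -2.6, 7.8]
grip_force: 0.0
tool_pos: [0.6225, 0.1637, 0.0131]
contact_force: [-22.7, -3.8, 9.8]
grip_force: 0.0
tool_pos: [0.6224, 0.1643, 0.0124]
contact_force: [-25.3, -1.4, 11.1]
grip_force: 0.0
```

```bash
python3 -m jog '[[0,0,0,-0.25,0,0,-0.3],[0,0,0,-0.1,0,0,-0.3]]' | grep -E "pos|force"
python3 - <<'E'
from h import *
import pickle
d,K,D=cam('wrist'); pickle.dump((d,K,D),open('w6.pkl','wb'))
im,w=tops(d,K,D,.60,.76,.08,.24)
uv=proj(d,K,D,[[.6845,.163,.06]])[0];print(uv)
u,v=uv.astype(int)
a=d['img'][max(0,v-110):v+110,max(0,u-130):u+130]
cv2.imwrite('pics/w6.png',np.hstack([cv2.resize(a,(473,400),interpolation=cv2.INTER_CUBIC),cv2.resize(im,(320,400))])[:,:,::-1])
E
```

```text
tool_pos: [0.6201, 0.164, 0.0151]
contact_force: [1.0, 0.8, 0.3]
grip_force: 0.0
thr 132.0 c [0.6791 0.1644] thick 0.0817 width 0.0914 yaw 1.13
[330.83904086 134.55563588]
```

View pics/w6.png

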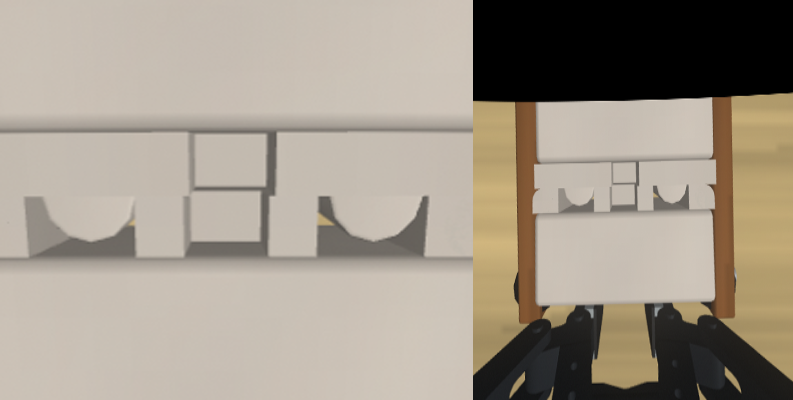

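```bash

python3 -m jog '[[0,0,0,-1,0,0,-0.3],[0,0,0,-1,0,0,-0.3],[0,0,0,-1,0,-1,-0.3],[0,0,0,0,0,-1,1],[0,0,-1,0,0,-1,1]]' | grep -E "pos|force|t:"
python3 -m jog '[[0,0,-1,0,0,-1,1],[0,0,-1,0,0,-1,1],[0,0,-1,0,0,0,1],[0,0,-1,0,0,0,1],[0,0,-1,0,0,0,1]]' >/dev/null
python3 -m jog '[[0,0,-1,0,0,0,1],[0,0,-1,0,0,0,1],[0,0,-1,0,0,0,1],[0,0,-1,0,0,0,1],[0,0,-1,0,0,0,1]]' >/dev/null
python3 -m jog '[[0,0,-1,0,0,0,1],[0,0,-1,0,0,0,1],[0,0,-1,0,0,0,1],[0,0,-1,0,0,0,1],[0,0,-1,0,0,0,1]]' >/dev/null
python3 -m jog '[[0,0,-1,0,0,0,1],[0,0,-1,0,0,0,1],[0,0,-1,0,0,0,1],[0,0,-1,0,0,0,1],[0,0,-0.3,0,0,0,1]]' >/dev/null
python3 -c "
from h import *
to([.4365,.0308,.016],103.3)"
```

```text
t: 21.0
tool_pos: [0.5298, 0.1621, 0.106]
tool_rot: [-3.137, -0.171, -0.005]
contact_force: [0.2, 0.4, 0.2]
grip_force: 0.0
t 23.5 pos [0.5299 0.162  0.165 ] yaw 102.63 tilt 0.14 F [ 0.1 -0.  -1. ] open 0.0853 q6 -0.06
turn units rz -0.13 | shift units after turn [-3.54 -4.04  4.97] | before turn [-3.59 -4.01  4.96]
```

```bash

python3 -m jog '[[0,0,-0.13,-0.71,-0.81,0,1],[0,0,0,-0.71,-0.81,0,1],[0,0,0,-0.71,-0.81,0,1],[0,0,0,-0.71,-0.81,0,1],[0,0,0,-0.7,-0.8,0,1]]' >/dev/null
python3 -m jog '[[0,0,0,0,0,0,1]]' >/dev/null
python3 - <<'E'
from h import *
to([.4365,.0308,.016],103.3)
import pickle
d,K,D=cam('wrist'); pickle.dump((d,K,D),open('w7.pkl','wb'))
im,w=tops(d,K,D,.36,.5,-.06,.115)
print(np.percentile(w[w>40],[10,30,50,70,90]))
E
```

```text
t 24.25 pos [0.4349 0.0299 0.1646] yaw 103.08 tilt 0.11 F [-0.6 -0.   0.7] open 0.0852 q6 -0.33
turn units rz -0.04 | shift units after turn [0.02 0.06 4.95] | before turn [0.02 0.05 4.95]
thr 159.0 c [0.4302 0.0287] thick 0.0365 width 0.1167 yaw 13.16
[156. 196. 207. 208. 209.]
```

```bash

python3 -m jog '[[0,0,0,0,0,1,1],[0,0,0,0,0,1,1],[0,0,0,0,0,1,1],[0,0,0,0,0,1,1],[0,0,0,0,0,0.9,1]]' | grep -E "pos|force|open"
python3 -m jog '[[0,0,0,0,0,0,0.6],[0,0,0,0,0,0,0.2],[0,0,0,0,0,0,-0.1],[0,0,0,0,0,0,-0.5],[0,0,0,0,0,0,-1]]' 25 | grep -E "pos|force|open"
python3 -m jog '[[0,0,0,0,0,0,-1],[0,0,0,0,0,-0.5,-1],[0,0,0,0,0,-0.6,-1],[0,0,0,0,0,0,-1]]' 45
python3 -c "
from h import *
to([.57,-.16,.046],85.05)"
```

```text
tool_pos: [0.4358, 0.0317, 0.0163]
contact_force: [-0.0, 0.3, -0.6]
opening: 0.0854
grip_force: 0.0
tool_pos: [0.4364, 0.0311, 0.0186]
contact_force: [-1.1, 1.2, 5.4]
opening: 0.0473
grip_force: 28.4
t: 26.05
tool_pos: [0.4361, 0.0308, 0.0516]
tool_rot: [1.948, 2.461, 0.003]
contact_force: [-1.0, -0.3, -3.4]
opening: 0.0472
grip_force: 48.5
t 26.05 pos [0.4361 0.0308 0.0516] yaw 103.26 tilt 0.19 F [-1.  -0.3 -3.4] open 0.0472 q6 -0.33
turn units rz 3.64 | shift units after turn [-5.95  5.    0.19] | before turn [-7.21  2.88  0.21]
```

```bash

python3 -m jog '[[0,0,0.9,0,0,0,-1],[0,0,0.9,0,0,0,-1],[0,0,0.9,0,0,0,-1],[0,0,0.94,0,0,0,-1],[0,0,0,-0.87,0.67,0,-1]]' 45 | grep -E "pos|force|open"
python3 -m jog '[[0,0,0,-0.87,0.67,0,-1],[0,0,0,-0.87,0.67,0,-1],[0,0,0,-0.87,0.67,0,-1],[0,0,0,-0.87,0.67,0,-1],[0,0,0,-0.87,0.67,0,-1]]' 45 | grep -E "pos|force|open"
python3 -m jog '[[0,0,0,-0.87,0.67,0,-1],[0,0,0,0,0,0,-1],[0,0,0,0,0,0,-1]]' 45 | grep -E "pos|force|open"
python3 - <<'E'
from h import *
import pickle
to([.562,-.1658,.046],85.05)
d,K,D=cam('wrist'); pickle.dump((d,K,D),open('w8.pkl','wb'))
im=cv2.resize(d['img'],(800,500)); cv2.imwrite('pics/w8.png',im[:,:,::-1])
E
```

```text
tool_pos: [0.4511, 0.0042, 0.0485]
contact_force: [0.5, -0.4, -2.9]
opening: 0.0471
grip_force: 48.4
tool_pos: [0.5413, -0.1361, 0.0488]
contact_force: [0.2, 0.5, -2.7]
opening: 0.0469
grip_force: 48.4
tool_pos: [0.5583, -0.1624, 0.0489]
contact_force: [-1.3, 0.5, -3.2]
opening: 0.0471
grip_force: 48.5
t 27.68 pos [ 0.5583 -0.1624  0.0489] yaw 85.06 tilt 0.15 F [-1.3  0.5 -3.2] open 0.0471 q6 -0.33
turn units rz 0.0 | shift units after turn [-0.1   0.13  0.1 ] | before turn [-0.1   0.13  0.1 ]
```

View pics/w8.png

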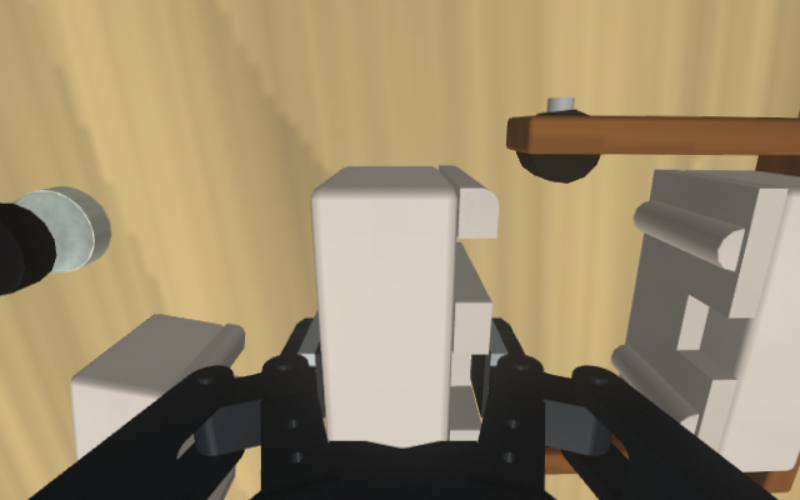

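```bash
python3 - <<'E'
from h import *
import pickle
d,K,D=pickle.load(open('w8.pkl','rb'))
f=lambda L:[(u*.8,v*.8) for u,v in L]
o,p,R,yaw=st()
a=np.radians(-4.95); X=np.array([np.cos(a),np.sin(a)]);Y=np.array([-X[1],X[0]])
c=np.array([.6736,-.1755])
def loc(P): q=P[:,:2]-c; return np.c_[q@X,q@Y].round(4)
print('loose47,29,backcorner60',loc(back(d,K,D,f([(497,238),(490,302),(497,192),(315,192)]),.0903)))
print('held corner60, notch+13,-13',loc(back(d,K,D,f([(760,187),(731,318),(712,379)]),.06)))
print('arm inner +69',loc(back(d,K,D,f([(545,154),(790,155)]),.036)),'arm outer +83',loc(back(d,K,D,f([(545,117),(790,117)]),.036)))
print('arm end -71',loc(back(d,K,D,f([(508,140)]),.036)))
# small-held check of same method: w2
E
```

```text
loose47,29,backcorner60 [[-0.0909  0.0492]
 [-0.0916  0.0315]
 [-0.0917  0.061 ]
 [-0.1365  0.061 ]]
held corner60, notch+13,-13 [[ 0.0017  0.0583]
 [ 0.0029  0.0113]
 [ 0.0017 -0.0141]]
arm inner +69 [[-0.0622  0.0667]
 [ 0.0322  0.0672]] arm outer +83 [[-0.0634  0.0799]
 [ 0.0286  0.081 ]]
arm end -71 [[-0.0763  0.0717]]
```

```bash

python3 -m jog '[[0,0,0,-0.13,0,0,-1],[0,0,0,0,0,0.4,-1],[0,0,0,0,0,0.3,-1],[0,0,0,0,0,0.25,-1],[0,0,0,0,0,0,-1]]' 45 | grep -E "pos|force|open"
python3 -m jog '[[0,0,0,0,0.3,0,-1],[0,0,0,0,0.3,0,-1],[0,0,0,0,0.2,0,-1],[0,0,0,0,0.2,0,-1],[0,0,0,0,0,0,-1]]' 45| grep -E "pos|force|open"
python3 -c "
from h import *
to([.6736-.069*.9963,-.1755+.069*.0863-.0018,.0185],85.05)"
```

```text
tool_pos: [0.5583, -0.1665, 0.0203]
contact_force: [0.4, -0.9, -3.0]
opening: 0.0472
grip_force: 48.4
tool_pos: [0.5896, -0.1697, 0.0217]
contact_force: [-0.2, -0.4, -2.4]
opening: 0.0469
grip_force: 48.4
t 28.98 pos [ 0.5896 -0.1697  0.0217] yaw 85.08 tilt 0.02 F [-0.2 -0.4 -2.4] open 0.0469 q6 -0.32
turn units rz 0.01 | shift units after turn [-0.01  0.51  0.11] | before turn [-0.01  0.51  0.11]
```

```bash

python3 -m jog '[[0,0,0,0,0.13,0.04,-1],[0,0,0,0,0.13,0.02,-1],[0,0,0,0,0,0,-1]]' 45 | grep -E "pos|force|open"
python3 -m jog '[[0,0,0,0,0.13,0,-1],[0,0,0,0,0.13,0,-1],[0,0,0,0,0,0,-1]]' 45 | grep -E "pos|force|open"
python3 -m jog '[[0,0,0,0,0,0.04,-1],[0,0,0,0,0,0,-1]]' 45| grep -E "pos|force|open"
```

```text
tool_pos: [0.5957, -0.17, 0.019]
contact_force: [-4.7, 0.1, -2.8]
opening: 0.0471
grip_force: 49.1
tool_pos: [0.6051, -0.1709, 0.0197]
contact_force: [-0.6, -0.0, -4.5]
opening: 0.047
grip_force: 48.2
tool_pos: [0.6054, -0.1711, 0.0192]
contact_force: [-0.5, 0.5, -2.3]
opening: 0.0475
grip_force: 48.7
```

```bash

python3 -m jog '[[0,0,0,0,0,0.04,-1],[0,0,0,0,0,0,-1]]' 45| grep -E "pos|force|open"
python3 -m jog '[[0,0,0,0,0,0,0.2],[0,0,0,0,0,0,0.35],[0,0,0,0,0,0,0.45],[0,0,0,0,0,-0.5,0.45],[0,0,0,0,0,-1,0.45]]' | grep -E "pos|force|open"
python3 -m jog '[[0,0,0,0,0,-1,0.45],[0,0,0,0,0,-1,0.45],[0,0,0,0,-1,-1,0.2],[0,0,0,0,-1,0,0.2],[0,0,0,0,-1,0,0.2]]' | grep -E "pos|force|open"
python3 -m jog '[[0,0,1,0,0,0,0.2],[0,0,1,0,0,0,0.2],[0,0,1,0,0,0,0.2],[0,0,1,0,0,0,0.2],[0,0,1,0,0,0,0.2]]' >/dev/null
python3 -m jog '[[0,0,1,0,0,0,0.2],[0,0,1,0,0,0,0.2],[0,0,1,0,0,0,0.2],[0,0,1,0,0,0,0.2],[0,0,1,0,0,0,0.2]]' >/dev/null
python3 -m jog '[[0,0,1,0,0,0,0.2],[0,0,1,0,0,0,0.2],[0,0,1,0,0,0,0.2],[0,0,1,0,0,0,0.2],[0,0,1,0,0,0,0.2]]' >/dev/null
python3 -m jog '[[0,0,1,0,0,0,0.2],[0,0,1,0,0,0,0.2],[0,0,1,0,0,0,0.2],[0,0,0,0,0,0,0.2]]' >/dev/null
python3 - <<'E'
from h import *
import pickle
to([.6736-.13*.9963,-.1755+.13*.0863-.0018,.014],-4.95)
d,K,D=cam('wrist'); pickle.dump((d,K,D),open('w9.pkl','wb'))
tops(d,K,D,.56,.635,-.25,-.09); print('held'); tops(d,K,D,.66,.76,-.26,-.09)
E
```

```text
tool_pos: [0.6055, -0.1712, 0.0188]
contact_force: [-2.1, 0.8, 4.8]
opening: 0.0474
grip_force: 50.0
tool_pos: [0.6036, -0.1705, 0.0621]
contact_force: [0.0, -0.4, 0.4]
opening: 0.062
grip_force: 0.0
tool_pos: [0.5147, -0.1634, 0.1544]
contact_force: [0.3, -0.2, 0.7]
opening: 0.0513
grip_force: 0.0
t 33.85 pos [ 0.5152 -0.1633  0.1535] yaw -4.87 tilt 0.08 F [-0.2  0.  -0.2] open 0.051 q6 1.21
turn units rz 0.02 | shift units after turn [0.97 0.01 4.65] | before turn [0.96 0.01 4.65]
thr 166.0 c [ 0.6065 -0.1728] thick 0.047 width 0.117 yaw -4.97
held
```

```bash

python3 -m jog '[[0,0,0,0,0,1,0.2],[0,0,0,0,0,1,0.2],[0,0,0,0,0,1,0.2],[0,0,0,0,0,1,0.2],[0,0,0,0.5,0,0.6,0.2]]' >/dev/null
python3 -m jog '[[0,0,0,0.5,0,0,0.2],[0,0,0,0.2,0,0,0.2],[0,0,0,0.2,0,0,0.2],[0,0,0,0,0,0,0.2]]' | grep -E "pos|force|open"
python3 -m jog '[[0,0,0,0.15,0,0,0.2],[0,0,0,0.15,0,0,0.2],[0,0,0,0,0,0,0.2]]' | grep -E "pos|force|open"
python3 -m jog '[[0,0,0,0.15,0,0,0.2],[0,0,0,0.15,0,0,0.2],[0,0,0,0,0,0,0.2]]' | grep -E "pos|force|open"
```

```text
tool_pos: [0.5576, -0.1671, 0.0154]
contact_force: [0.3, -0.0, -0.2]
opening: 0.0512
grip_force: 0.0
tool_pos: [0.566, -0.1676, 0.0145]
contact_force: [0.6, 0.1, -0.2]
opening: 0.0513
grip_force: 0.0
tool_pos: [0.5739, -0.1681, 0.014]
contact_force: [-4.3, 0.6, 2.7]
opening: 0.0514
grip_force: 1.1
```

```bash

python3 -m jog '[[0,0,0,0.13,0,0,0.2],[0,0,0,0.13,0,0,0.2],[0,0,0,0.13,0,0,0.2],[0,0,0,0,0,0,0.2]]' | grep -E "pos|force"
python3 -m jog '[[0,0,0,0.13,0,0,0.2],[0,0,0,0.13,0,0,0.2],[0,0,0,0.13,0,0,0.2],[0,0,0,0,0,0,0.2]]' | grep -E "pos|force"
python3 - <<'E'
from h import *
import pickle
to([.6736-.13*.9963,-.1755+.13*.0863-.0018,.014],-4.95)
d,K,D=cam('wrist'); pickle.dump((d,K,D),open('w10.pkl','wb'))
tops(d,K,D,.56,.76,-.27,-.08)
E
```

```text
tool_pos: [0.5854, -0.1691, 0.014]
contact_force: [-5.4, 0.3, 3.1]
grip_force: 1.4
tool_pos: [0.5971, -0.1701, 0.0139]
contact_force: [-5.1, 0.7, 2.6]
grip_force: 1.6
t 36.77 pos [ 0.5971 -0.1701  0.0139] yaw -4.93 tilt 0.18 F [-5.1  0.7  2.6] open 0.0512 q6 1.26
turn units rz 0.0 | shift units after turn [-1.77  0.02 -0.  ] | before turn [-1.77  0.02  0.  ]
thr 139.0 c [ 0.6363 -0.1748] thick 0.0493 width 0.1187 yaw -4.93
thr 139.0 c [ 0.6827 -0.1783] thick 0.028 width 0.1184 yaw -4.88
```

```bash

python3 -m jog '[[0,0,0,0.1,0,0,0.2],[0,0,0,0.1,0,0,0.2],[0,0,0,0,0,0,0.2]]' | grep -E "pos|force"
python3 -m jog '[[0,0,0,0.1,0,0,0.2],[0,0,0,0.05,0,0,0.2],[0,0,0,0,0,0,0.2]]' | grep -E "pos|force"
python3 -m jog '[[0,0,0,0.05,0,0,0.2],[0,0,0,0.05,0,0,0.2],[0,0,0,0,0,0,0.2]]' | grep -E "pos|force"
python3 -m jog '[[0,0,0,0.05,0,0,0.2],[0,0,0,0.05,0,0,0.2],[0,0,0,0,0,0,0.2]]' | grep -E "pos|force"
```

```text
tool_pos: [0.603, -0.1706, 0.0139]
contact_force: [-5.2, 1.2, 1.7]
grip_force: 1.7
tool_pos: [0.6073, -0.171, 0.0139]
contact_force: [-5.2, 1.1, 3.2]
grip_force: 1.7
tool_pos: [0.6103, -0.1713, 0.0139]
contact_force: [-5.6, 0.7, 3.3]
grip_force: 1.7
tool_pos: [0.614, -0.1716, 0.0139]
contact_force: [-4.1, 0.4, 0.2]
grip_force: 0.9
```

```bash

python3 -m jog '[[0,0,0,0.05,0,0,0.2],[0,0,0,0,0,0,0.2]]' | grep -E "pos|force"
python3 -m jog '[[0,0,0,0.05,0,0,0.2],[0,0,0,0,0,0,0.2]]' | grep -E "pos|force"
python3 -m jog '[[0,0,0,0.05,0,0,0.2],[0,0,0,0,0,0,0.2]]' | grep -E "pos|force"
```

```text
tool_pos: [0.614, -0.1717, 0.0138]
contact_force: [-9.7, 0.8, 4.6]
grip_force: 0.2
tool_pos: [0.6139, -0.1717, 0.0135]
contact_force: [-15.8, 1.5, 7.4]
grip_force: 0.0
tool_pos: [0.6138, -0.1716, 0.0129]
contact_force: [-20.4, 0.8, 9.2]
grip_force: 0.0
```

```bash
python3 -m jog '[[0,0,0,-0.25,0,0,0.2],[0,0,0,-0.1,0,0,0.2]]' | grep -E "pos|force"
python3 - <<'E'
from h import *
d,K,D=cam('wrist'); im,w=tops(d,K,D,.58,.76,-.27,-.08,132)
E
python3 -m jog '[[0,0,0,-0.8,0,0,0.2],[0,0,0,-0.8,0,0,0.2],[0,0,0,-0.8,0,0,0.2],[0,0,0,0,0,-1,0.2],[0,0,0,0,0,-1,0.2]]' >/dev/null
python3 -m jog '[[0,0,0,0,0,-1,0.2],[0,0,0,0,0,-1,0.2],[0,0,0,0,0,-1,0.2],[0,0,0,0,0,0,0.2],[0,0,0,0,0,0,0.2]]'
python3 - <<'E'
from h import *
import pickle
d,K,D=cam('wrist'); tops(d,K,D,.58,.76,-.27,-.08,132)
d,K,D=cam('top'); a=pickle.load(open('top0.pkl','rb'))
print('small top view'); tops(d,K,D,.6,.76,.08,.25,90)
df=np.abs(d['img'].astype(int)-a[0]['img']).sum(2)
for n,(x,y) in dict(jara=(.4237,.13),jarb=(.3986,-.1174),odd=(.43,-.22),brush=(.64,.045),cup=(.66,-.32)).items():
    u,v=proj(d,K,D,[[x,y,.05]])[0].astype(int); print(n,(u,v),df[v-12:v+12,u-12:u+12].max(),(df[v-12:v+12,u-12:u+12]>60).sum())
E
```

```text
tool_pos: [0.6092, -0.1715, 0.0149]
contact_force: [-0.4, -0.3, -0.4]
grip_force: 0.0
thr 132 c [ 0.669  -0.1774] thick 0.0803 width 0.119 yaw -4.83
t: 40.62
tool_pos: [0.5366, -0.1649, 0.1636]
tool_rot: [-3.138, 0.135, 0.001]
contact_force: [0.2, 0.5, -0.4]
opening: 0.0511
grip_force: 0.0
thr 132 c [ 0.6518 -0.1763] thick 0.0473 width 0.1193 yaw -4.82
small top view
thr 90 c [0.6815 0.1638] thick 0.0955 width 0.096 yaw -90.0
thr 90 c [0.7442 0.1652] thick 0.0206 width 0.17 yaw 1.4
jara (np.int64(252), np.int64(238)) 37 0
jarb (np.int64(347), np.int64(249)) 261 428
odd (np.int64(386), np.int64(237)) 313 530
brush (np.int64(286), np.int64(156)) 36 0
cup (np.int64(423), np.int64(151)) 209 11
```

```bash
python3 -c "
from h import *
print(finish_job())"
```

```text
the job is handed in; nothing more can be done
None
```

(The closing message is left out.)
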